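# Clamp a carving panel in the cam fixture

## Robot

A 6-joint arm with a two-finger parallel gripper is mounted at the origin on a cart in front of the work surface, level with it; the furniture and walls round the work are solid. World frame = base frame: x ahead of the robot, y to its left, z up, the work surface at z = 0. Lengths are in m, angles in degrees, forces in N, time in s.
With the tool pointing down it reaches from about 0.325 to 0.75 m from the base axis. Payload 7.6 kg.
Tool frame: the origin (TCP) lies midway between the tips of the shut fingers; the grasp point (between the pads) lies 19 mm behind it (ctrl.tcp_to_grasp is the distance from the TCP to the grasp point, in m); z points along the fingers, y is the line along which they close (so a half turn about z gives the same grasp; the last joint's range is limited). The gripper opens to 85 mm and grips with 20 to 120 N. Pads are 22 mm wide; open, the fingers measure 114 mm over their backs; the gripper's body (76 mm by 85 mm) begins 54 mm behind the grasp point. The pads swing forward as they close: fully open they stand 13 mm farther back than shut.
Start: joints at [-77.481, 2.991, 80.254, -0, 96.75, -4.028], TCP at [0.15, -0.503, 0.231] pointing down, gripper open.
Joint ranges: [-166.34, 166.34], [-52.06, 124.39], [6.96, 135.62], [-60.46, 240.46], [14.63, 156.25], [-167.68, 167.68]. Speed limits (degrees/s): [147.25, 147.25, 172.46, 180, 180, 180].

## Interface

Orientations are given as [roll, pitch, yaw] about the fixed x, y, z axes, in that order (R = Rz(yaw) Ry(pitch) Rx(roll)).
In Python, from cell import ctrl, eyes gives the robot as it stands.
- The arm moves only by the shell command python3 -m inch 'ROWS' [FORCE]. ROWS is JSON, a list that holds one entry, the list of rows, each a list of 5 numbers: the shift along the world's x, y, z in cm, then the turn about the world's z in degrees, then the finger opening in cm, from 0 to 8.54. In form: [[[tx, ty, tz, yaw, grip], ...]]. A call has 1 to 8 rows; each row is the pose to reach, as a shift and turn from the pose commanded when the call began; what a row does not reach only later rows make up. A row lasts 1/10 s, in which the tool goes at most 50 mm and 8.59 degrees, less where a joint would pass 70% of its speed; a pose out of reach is approached as far as the arm can. A call with a gripper value outside its range is refused whole. The fingers move at their own pace and stop on an object; FORCE is the grip in N (left out, the last holds). Time passes only in rows, so rows that repeat a pose let the fingers close. It gives the time, the measured TCP pose, the force, the opening and the grip force at its end, in the units of the state.
- ctrl.read_state(): the state, without advancing time (a new reading comes with each control period).
- eyes.capture(name): name is "scene" or "top" or "wrist"; returns a dict with "image" (480x640x3 uint8, red, green, blue), "depth" (480x640 float32, m along the optical axis (not along the pixel's ray), 0 where there is no reading), "fx", "fy", "cx", "cy" (pixels), "R" (3x3) and "t" (3): a world point X has camera coordinates R X + t. Camera axes: x right, y down, z forward; pixel columns grow to the right and rows downward; lengths in m; the calibration is good to about 2 mm. A picture is of the moment at which its call begins.
- ctrl.close_job(): hands the job in; it is judged then, once.
The state is a dict: "clock": time; "q": joint angles; "dq": joint speeds; "tau": joint torques, N m; "ee_pos": TCP position; "orientation": TCP orientation; "ft_force": force on the tool from outside, world axes, zero at the start; "wrist_torque": the same for the moment, N m; "width": finger opening in m; "finger_force": force on a finger pad.
Only numpy, scipy, OpenCV 4.12 (cv2) and the standard library are available. Lean on these libraries where they do the work, as an engineer would, in place of code of your own. Each camera call takes 0.05 s, during which the arm holds its last target. There are 200 camera calls.

## Task

Clamp the half-carved panel in the cam fixture, pushing with the fingertips and never lifting the panel: first swing the cam's lever right over so that the cam turns its low point to the jaw, then push the jaw fully back against the cam. Next slide the panel flat along the bench into the opened bay until its end is against the end stop, and swing the lever back over as far as it goes, so that the cam locks the jaw on the panel and the panel against the fence. Leave the tools lying round about where they are.

Things in the scene. Friction and masses are not known exactly. Their poses are not given: they have to be found in the camera images.
- cam_fixture: Wooden cam-clamp fixture fixed on the bench. Origin: on the bench top, middle of the fence's face; x points across the bay from fence to jaw and cam, y along the fence to the end stop, z up. Fence: batten 30 mm high, 32 mm thick, y = -115 to +130 mm, with a lead-in that flares out of the bay to y = -170. The bay's floor is the bench top; it is open at its -y end.
- end_stop (a point): Middle of the end stop's face, on the bench, at x = 55, y = 110 mm of the fixture. The stop is a block 30 mm high, across the lane from x = 5 to 105 mm; the panel's end comes against it.
- cam_axis (a point): Point on the cam's pivot axis, x = 197, y = 0 mm of the fixture, 57 mm above the bench (mid-height of the lever bar). Base plate round it: 10 mm thick, x = 162 to 300, y = -105 to 105 mm; on it two steel-capped guides, 32 mm high, x = 190 to 290, y = 60 to 94 mm on either side.
- cam (a joint): Angle of eccentric cam and lever about the upright pivot, rad. 0: low point to the jaw, lever points to fixture -y; grows clockwise from above; 1.57: lever points to -x, over the jaw; 3.14: high point to the jaw, lever points to +y. Stops at -0.15 and 3.30. Stays where left (friction 0.1 N m). Disc 60 mm across, 10 mm off centre. Starts near the high point.
- lever_bar (a point): Point on the lever bar's middle line, 75 mm from the pivot, 57 mm above the bench; turns with the cam. Steel bar 20 mm wide, from 50 to 64 mm above the bench, reaching 115 mm from the pivot; at 105 mm stands an upright wooden knob, 26 mm in diameter, up to 92 mm above the bench. The bar passes above jaw and panel.
- jaw (a joint): Travel of the sliding jaw (follower), m: 0 = fully back on the cam's low point; grows towards the fence. 2.5 N of friction, no return spring: it does not follow the cam back by itself. Starts at 0.020 to 0.026 and cannot be pushed back until the cam is turned: the cam stops it at 0.010 x (1 - cos(cam)).
- jaw_face: Cork face of the jaw, 130 mm along y, 6 to 34 mm above the bench, sprung inwards up to 5 mm (5 N per mm). Origin: middle of its face, 20 mm above the bench; axes as the fixture's. Face to fence: 147 mm less the jaw's travel. The jaw's head behind it is 24 mm thick, 156 mm along y, top 36 mm above the bench.
- carving_panel: Loose lime-wood panel with a leaf carving begun, 130 mm along its x, 220 along its y, 26 thick (carving up to 31), 0.3 to 0.6 kg. Origin: middle of its underside. Starts flat on the bench beyond the fixture's -y end, nearly in line with the bay, axes nearly the fixture's; clamped it stands at x = 65, y = 0 mm of the fixture.
- carver_mallet: Bystander: carver's mallet standing on its head, 69 mm in diameter, 202 mm high; origin at the middle of its underside.
- gouge: Bystander: gouge lying on the bench, 235 mm along its y, 24 mm thick; origin at the middle of its underside.
- try_square: Bystander: try square lying on the bench, 195 x 115 x 16 mm; origin at the middle of its underside.
- sanding_block: Bystander: sanding block, 52 x 91 x 29 mm; origin at the middle of its underside.
- pencil: Bystander: carpenter's pencil, 173 mm along its y, 8 mm thick; origin at the middle of its underside.

How it is judged (in metres and radians):
On the way, in this order (a step that is already met when the one before it is completed fails the run):
1. the cam is turned to its low point (value of joint cam below 0.4 rad), for 0.2 s.
2. the jaw is pushed fully back against the cam's low point (value of joint jaw below 0.004 m and value of joint cam below 0.5 rad), for 0.2 s.
3. the panel lies in the open bay with its end against the end stop (y of carving_panel in the frame of cam_fixture above -0.006 m and x of carving_panel in the frame of cam_fixture between 0.05 and 0.095 m and value of joint cam below 1 rad), for 0.2 s.
At the end, for the whole second after the job is handed in: The cam is back at its high point (turned past 2.7 rad), the jaw's cork face presses on the panel with more than 4 N, and the panel lies at rest, flat on the bench, square to the fence (within 0.04 rad), against it (within 4 mm) and against the end stop (within 6 mm) (value of joint cam above 2.7 rad and contact force between jaw_face and carving_panel above 4 N and y of carving_panel in the frame of cam_fixture above -0.006 m and x of carving_panel in the frame of cam_fixture below 0.069 m and angle between the x axis of carving_panel and the x axis of cam_fixture, either way round below 0.04 rad and height (world z) of carving_panel below 0.006 m and linear speed of carving_panel below 0.01 m/s); the robot touches nothing.
It fails at once if the panel is lifted or tipped up (height (world z) of carving_panel above 0.015 m or angle between carving_panel's own z axis and vertical above 0.15 rad).
It fails at once if one of the tools lying about is moved by more than 30 mm or the mallet is knocked over (distance of any of carver_mallet, gouge, try_square, sanding_block, pencil from where it was at the start of the episode above 0.03 m or angle between carver_mallet's own z axis and vertical above 0.3 rad).
It also fails if it takes over 69 s, if anything falls off the work surface, if the arm or the gripper's body presses on something with over 40 N, if the wrist force passes 120 N, or if a joint passes its speed limit or range.

## Working session

There is one attempt and no reset: what is moved stays moved. The work goes in short steps, Python scripts to look and compute and a shell command to move; the robot and the scene stay as the last step left them, time stands still between calls to the robot, and variables do not carry over. Pictures are saved under pics/ and viewed, at most 10 in all, crops included, and the job is handed in when it is done.

```bash
mkdir -p pics; ls; cat > h.py <<'E'
import numpy as np,cv2
from cell import ctrl,eyes
def cap(n,f):
    c=eyes.capture(n); cv2.imwrite('pics/'+f+'.png',c['image'][:,:,::-1]); np.savez('pics/'+f+'.npz',**c); return c
def pt(c,u,v,z=None):
    R,t=np.array(c['R']),np.array(c['t']); d=np.array([(u-c['cx'])/c['fx'],(v-c['cy'])/c['fy'],1.])
    o=-R.T@t; r=R.T@d
    s=(z-o[2])/r[2] if z is not None else float(c['depth'][int(v),int(u)])
    return o+s*r
E
python3 - <<'E'
from h import *
for n in('top','scene'):
    c=cap(n,n+'0'); print(n,-np.array(c['R']).T@np.array(c['t']))
print(ctrl.read_state())
E
```

```text
pics
top [ 0.0512318  -0.26530524  1.74489437]
scene [-0.56577906  0.66575088  1.07587718]
{'clock': 0.1, 'q': array([-7.74796880e+01,  3.02274684e+00,  8.03071312e+01,  9.90260792e-06,
        9.67496724e+01, -4.02874556e+00]), 'dq': array([-0.09728709, -0.0817138 , -0.16085839, -0.00594548,  0.07353915,
       -0.07124603]), 'tau': array([ 1.16328058e-03, -3.82583857e+01, -3.60985386e+01, -4.09904499e-05,
        4.85740107e-03, -7.75228500e-06]), 'ee_pos': array([ 0.14949506, -0.50298475,  0.23056516]), 'orientation': array([-1.79920647e+02, -5.59878148e-03,  1.65490548e+01]), 'ft_force': array([-0.16368797, -0.60701581, -0.53674671]), 'wrist_torque': array([-0.01047426, -0.04384234,  0.00650717]), 'finger_force': 0.0, 'width': 0.08569889045805706}
```

View pics/top0.png

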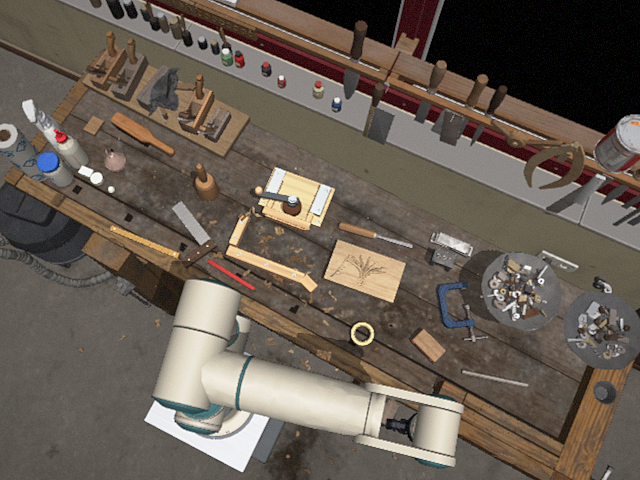

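View pics/scene0.png

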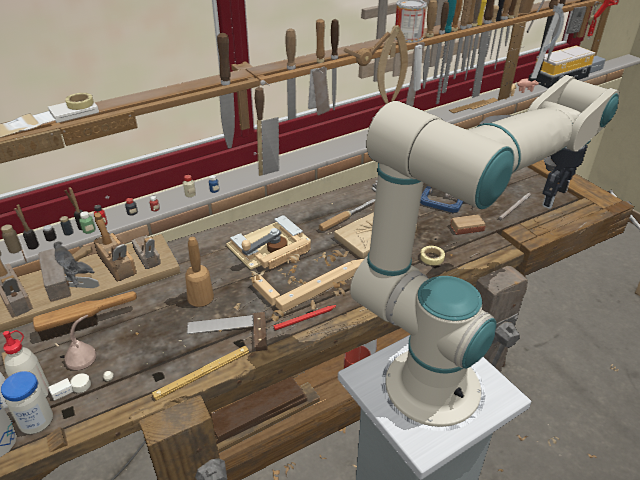

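The top view shows the cam at about (292,205), the lever knob at (258,190), the fence from (228,252) to (315,285), the stop at (240,230) and the panel at (365,270). I'll enlarge this region next.

```bash
python3 - <<'E'
from h import *
im=cv2.imread('pics/top0.png')[155:315,215:425]
im=cv2.resize(im,None,fx=3.75,fy=3.75,interpolation=cv2.INTER_CUBIC)
cv2.imwrite('pics/crop0.png',im)
E
```

```text
(no output)
```

View pics/crop0.png

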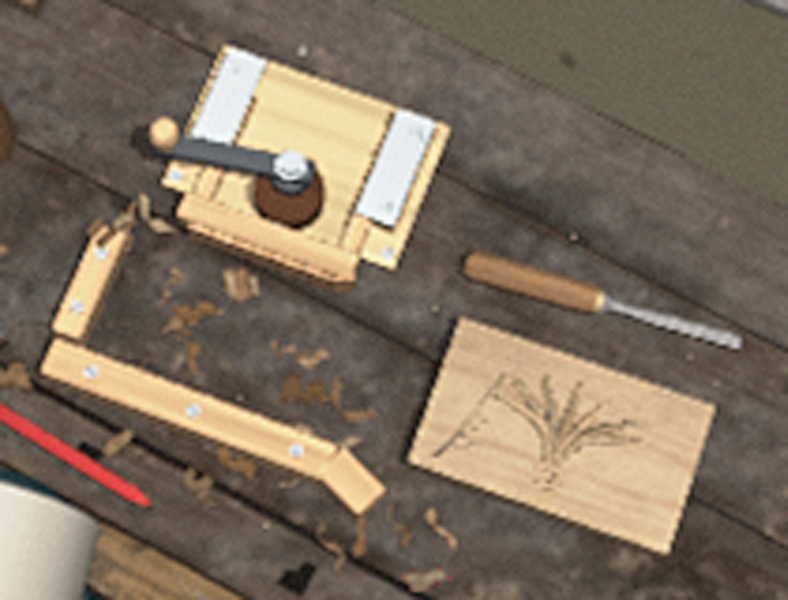

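```bash
cat >> h.py <<'E'
def fit(A,B): # 2D rigid A->B
    A,B=np.array(A),np.array(B); a,b=A.mean(0),B.mean(0); U,_,V=np.linalg.svd((A-a).T@(B-b))
    D=np.diag([1,np.linalg.det(V.T@U.T)]); R=V.T@D@U.T; return R,b-R@a
E
python3 - <<'E'
from h import *
c=np.load('pics/top0.npz')
P=lambda u,v,z:pt(c,215+(u+.5)/3.75-.5,155+(v+.5)/3.75-.5,z)[:2]
obs=[(227,45,.01,300,105),(450,125,.01,300,-105),(395,268,.01,162,-105),(165,185,.01,162,105),(58,338,.03,0,130),(345,440,.03,0,-115)]
W=np.array([P(*o[:3]) for o in obs]);F=np.array([o[3:] for o in obs])/1000
R,t=fit(F,W);print('yaw',np.degrees(np.arctan2(R[1,0],R[0,0])),t,'res mm',(F@R.T+t-W)*1000)
w=lambda x,y:np.round(R@np.array([x,y])/1000+t,4)
print('cam',w(197,0),'knob seen',(R.T@(P(163,133,.092)-t))*1000)
pc=np.array([P(*q,.026) for q in [(460,318),(715,405),(668,552),(410,462)]])
Q=np.array([(65,110),(65,-110),(-65,-110),(-65,110)])/1000
Rp,tp=fit(Q,pc);print('panel',tp,np.degrees(np.arctan2(Rp[1,0],Rp[0,0])),R.T@(tp-t)*1000, (Q@Rp.T+tp-pc)*1000)
for n,u,v,z in[('gougeL',465,265,.02),('gougeR',742,342,.01),('jawheadL',180,210,.036),('jawR',352,282,.036)]:print(n,P(u,v,z),R.T@(P(u,v,z)-t)*1000)
np.savez('fx.npz',R=R,t=t)
m=pt(c,205,185,.2);print('mallet',m)
E
```

```text
yaw 5.407626026847089 [0.42356239 0.04108226] res mm [[-0.32333252  2.46880987]
 [ 2.4137216  -2.11285599]
 [ 1.54508759 -1.71676222]
 [ 0.17983316  0.73288796]
 [-0.67737545 -1.87697969]
 [-3.1379344   2.50490006]]
cam [0.6197 0.0596] knob seen [176.40582793 104.97511738]
panel [ 0.52054398 -0.2312174 ] 6.293824021450241 [  70.88822328 -280.22739382] [[ 0.57692713  0.4463609 ]
 [ 1.00295058 -0.77175789]
 [-0.49525573 -1.15449583]
 [-1.08462197  1.47989282]]
gougeL [ 0.61791039 -0.09886174] [ 180.2946058  -157.63668783]
gougeR [ 0.66066926 -0.33220333] [ 200.87286875 -393.96940117]
jawheadL [0.55271768 0.13241471] [137.18771481  78.75426852]
jawR [ 0.55867788 -0.02325522] [128.45092717 -76.78453842]
mallet [0.50171965 0.27743502 0.2       ]
```

```bash
python3 -m inch '[[[22,33,2,-66,5],[22,33,2,-66,5],[22,33,2,-66,5],[22,33,2,-66,5],[22,33,2,-66,5],[22,33,2,-66,5],[22,33,2,-66,5],[22,33,2,-66,5]]]' && python3 -m inch '[[[21.9,33.5,-2,0,5],[21.9,33.5,-2,0,5],[21.9,33.5,-2,0,5],[21.9,33.5,-2,0,5],[21.9,33.5,-2,0,5],[21.9,33.5,-2,0,5],[21.9,33.5,-2,0,5],[21.9,33.5,-2,0,5]]]'; python3 - <<'E'
from h import *
cap('wrist','w0')
s=ctrl.read_state();print(s['q'])
E
```

```text
clock: 0.9
ee_pos: [0.3453, -0.2109, 0.2489]
orientation: [180.0, 0.0, -43.9]
ft_force: [0.6, -0.2, 0.1]
width: 0.0498
finger_force: 0.0
clock: 1.7
ee_pos: [0.564, 0.1239, 0.2284]
orientation: [180.0, 0.0, -43.6]
ft_force: [1.2, -0.7, 1.1]
width: 0.0498
finger_force: 0.0
[  9.15798393  12.21930441  70.8756493    0.16359206  97.11474348
 142.55528367]
```

View pics/w0.png

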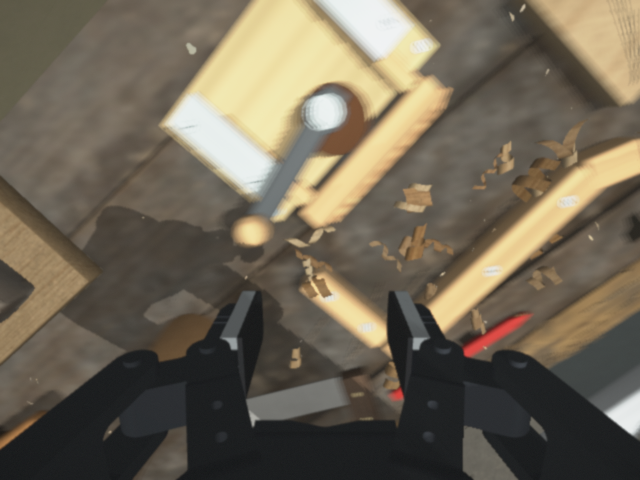

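Wrist view: knob at (252,232), pivot at (325,110) and stop at (345,305). The camera also gives a sharp view of the fixture, so I'll use it to refine the knob position.

```bash
python3 - <<'E'
from h import *
f=np.load('fx.npz');R,t=f['R'],f['t']
c=eyes.capture('wrist')
s=ctrl.read_state();print(s['ee_pos'],s['orientation'][2])
c0=np.load('pics/w0.npz')
for c_ in (c0,):
  k=pt(c_,252,229,.092)
  print(k, R.T@(k[:2]-t)*1000, 'pivot',pt(c_,326,110,.07), R.T@(pt(c_,326,110,.07)[:2]-t)*1000)
  for n,u,v,z in[('plate',162,125,.01),('plate2',270,220,.01),('stopL',308,285,.03),('stopface?',350,270,.03)]:
    p=pt(c_,u,v,z);print(n,p[:2],R.T@(p[:2]-t)*1000)
im=c['image'];g=cv2.HoughCircles(cv2.cvtColor(im,cv2.COLOR_RGB2GRAY)[150:330,180:330],3,1,60,param1=100,param2=15,minRadius=14,maxRadius=26);print(g)
E
```

```text
[0.5641139  0.12634495 0.22525196] -43.3474660083978
[0.59949716 0.16540207 0.092     ] [186.86775768 107.18628338] pivot [0.62287613 0.06686981 0.07      ] [200.85691674   6.88928891]
plate [0.71586543 0.18068407] [304.15831544 111.43361982]
plate2 [0.5882248  0.17379472] [176.43650248 116.60389204]
stopL [0.52035199 0.18794026] [110.19885038 137.08286844]
stopface? [0.50400225 0.14852842] [90.20766433 99.38724329]
[[[83.5 76.5 15.6]
  [81.5 12.5 23.2]]]
```

```bash
python3 -m inch '[[[2.9,3.6,-5,-14,5],[2.9,3.6,-10,-14,5],[2.9,3.6,-11,-14,5],[2.9,3.6,-11.5,-14,5],[2.9,3.6,-11.5,-14,5],[2.9,3.6,-11.5,-14,5]]]'; python3 - <<'E'
from h import *
cap('wrist','w1')
E
```

```text
clock: 2.4
ee_pos: [0.5933, 0.1576, 0.1167]
orientation: [-179.8, -0.1, -57.7]
ft_force: [-0.0, -0.4, 0.5]
width: 0.0499
finger_force: 0.0
```

View pics/w1.png

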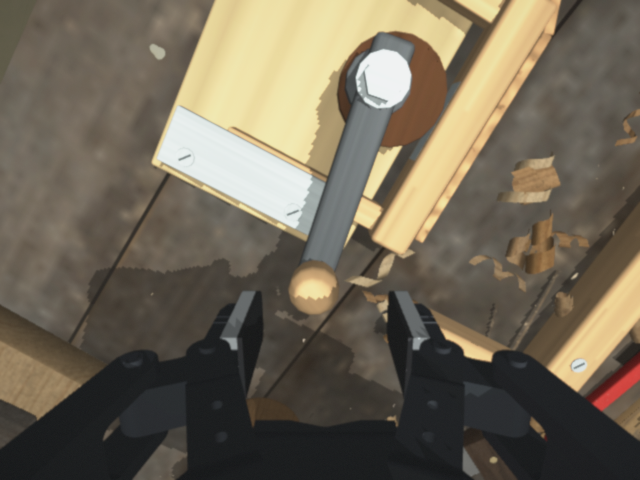

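Knob at (313,287) lies between the fingers; the pivot nut is at (382,80) and the plate corner at (155,163).

```bash
python3 - <<'E'
from h import *
f=np.load('fx.npz');R,t=f['R'],f['t']
c=np.load('pics/w1.npz');s=ctrl.read_state();print(s['ee_pos'],s['orientation'][2])
for n,u,v,z in[('knob',313,287,.092),('nut',382,82,.075),('plate+x?',154,163,.01),('plate -x',350,240,.01),('jawhead',372,238,.036),('jaw2',408,255,.036),('mallet',270,412,.1)]:
    p=pt(c,u,v,z);print(n,p,pt(c,u,v),R.T@(p[:2]-t)*1000)
E
```

```text
[0.5934588  0.15768328 0.11695653] -57.66525865769762
knob [0.59855391 0.16066389 0.092     ] [0.59797317 0.1617738  0.08921277] [185.48217606 102.55808037]
nut [0.62109166 0.06784747 0.075     ] [0.62084143 0.06727325 0.07115076] [199.17252153   8.03076648]
plate+x? [0.71173443 0.17481389 0.01      ] [0.71254174 0.17563155 0.00747071] [299.49248313 105.97887526]
plate -x [0.57858585 0.15086992 0.01      ] [ 0.57586796  0.15366536 -0.00235224] [164.67999438  94.68950556]
jawhead [0.57386557 0.13687188 0.036     ] [0.57281742 0.1376153  0.03207866] [158.66153217  81.19860634]
jaw2 [0.54932497 0.13407368 0.036     ] [0.54051094 0.13819494 0.01270532] [133.96645203  80.72558361]
mallet [0.5827874  0.22576635 0.1       ] [0.5553513  0.29734037 0.01411422] [175.92114406 168.85664195]
```

```bash
python3 -m inch '[[[0.4,0.3,-3,0,5],[0.4,0.3,-5.1,0,5],[0.4,0.3,-5.1,0,5],[0.4,0.3,-5.1,0,5]]]'; python3 - <<'E'
import numpy as np
P=np.array([.6197,.0596]);s=np.array([.5975,.1607])
a=np.radians(np.linspace(101.8,278,25));y=np.linspace(-57.7,80,25)
p=P+.104*np.c_[np.cos(a),np.sin(a)];p[0]=s
for k in range(3):
  print([[*np.round((p[i]-p[8*k])*100,1),0,round(y[i]-y[8*k],1),5] for i in range(8*k+1,8*k+9)])
E
```

```text
clock: 2.85
ee_pos: [0.5971, 0.1609, 0.0649]
orientation: [-179.9, -0.0, -57.6]
ft_force: [-0.3, -1.2, 0.8]
width: 0.0499
finger_force: 0.0
[[np.float64(-1.2), np.float64(-0.3), 0, np.float64(5.7), 5], [np.float64(-2.4), np.float64(-0.8), 0, np.float64(11.5), 5], [np.float64(-3.6), np.float64(-1.5), 0, np.float64(17.2), 5], [np.float64(-4.6), np.float64(-2.3), 0, np.float64(23.0), 5], [np.float64(-5.6), np.float64(-3.2), 0, np.float64(28.7), 5], [np.float64(-6.4), np.float64(-4.3), 0, np.float64(34.4), 5], [np.float64(-7.1), np.float64(-5.4), 0, np.float64(40.2), 5], [np.float64(-7.6), np.float64(-6.6), 0, np.float64(45.9), 5]]
[[np.float64(-0.4), np.float64(-1.3), 0, np.float64(5.7), 5], [np.float64(-0.6), np.float64(-2.6), 0, np.float64(11.5), 5], [np.float64(-0.6), np.float64(-3.9), 0, np.float64(17.2), 5], [np.float64(-0.4), np.float64(-5.3), 0, np.float64(22.9), 5], [np.float64(-0.1), np.float64(-6.5), 0, np.float64(28.7), 5], [np.float64(0.3), np.float64(-7.8), 0, np.float64(34.4), 5], [np.float64(1.0), np.float64(-9.0), 0, np.float64(40.2), 5], [np.float64(1.8), np.float64(-10.0), 0, np.float64(45.9), 5]]
[[np.float64(0.9), np.float64(-1.0), 0, np.float64(5.7), 5], [np.float64(1.9), np.float64(-1.8), 0, np.float64(11.5), 5], [np.float64(3.1), np.float64(-2.5), 0, np.float64(17.2), 5], [np.float64(4.3), np.float64(-3.1), 0, np.float64(23.0), 5], [np.float64(5.5), np.float64(-3.5), 0, np.float64(28.7), 5], [np.float64(6.8), np.float64(-3.7), 0, np.float64(34.4), 5], [np.float64(8.2), np.float64(-3.8), 0, np.float64(40.2), 5], [np.float64(9.5), np.float64(-3.7), 0, np.float64(45.9), 5]]
```

```bash
python3 -m inch '[[[-1.2,-0.3,0,5.7,5],[-2.4,-0.8,0,11.5,5],[-3.6,-1.5,0,17.2,5],[-4.6,-2.3,0,23,5],[-5.6,-3.2,0,28.7,5],[-6.4,-4.3,0,34.4,5],[-7.1,-5.4,0,40.2,5],[-7.6,-6.6,0,45.9,5]]]' | sed -n 1,4p && python3 -m inch '[[[-0.4,-1.3,0,5.7,5],[-0.6,-2.6,0,11.5,5],[-0.6,-3.9,0,17.2,5],[-0.4,-5.3,0,22.9,5],[-0.1,-6.5,0,28.7,5],[0.3,-7.8,0,34.4,5],[1,-9,0,40.2,5],[1.8,-10,0,45.9,5]]]' | sed -n 1,4p
python3 -m inch '[[[0.9,-1,0,5.7,5],[1.9,-1.8,0,11.5,5],[3.1,-2.5,0,17.2,5],[4.3,-3.1,0,23,5],[5.5,-3.5,0,28.7,5],[6.8,-3.7,0,34.4,5],[8.2,-3.8,0,40.2,5],[9.5,-3.7,0,45.9,5]]]' && python3 -m inch '[[[0,0,0,0,5],[0,0,0,0,5]]]'; python3 - <<'E'
from h import *
cap('wrist','w2')
E
```

```text
clock: 3.65
ee_pos: [0.5214, 0.095, 0.0661]
orientation: [-179.9, -0.2, -11.5]
ft_force: [0.0, 1.2, 0.9]
clock: 4.45
ee_pos: [0.5397, -0.0058, 0.0659]
orientation: [179.9, -0.2, 34.4]
ft_force: [-0.9, 0.9, 0.5]
clock: 5.25
ee_pos: [0.6349, -0.0428, 0.066]
orientation: [179.8, 0.0, 80.3]
ft_force: [-0.8, -0.8, 0.5]
width: 0.0499
finger_force: 0.6
clock: 5.45
ee_pos: [0.6339, -0.0422, 0.0648]
orientation: [179.9, -0.0, 79.9]
ft_force: [-0.2, -0.3, 0.4]
width: 0.0503
finger_force: 0.0
```

View pics/w2.png

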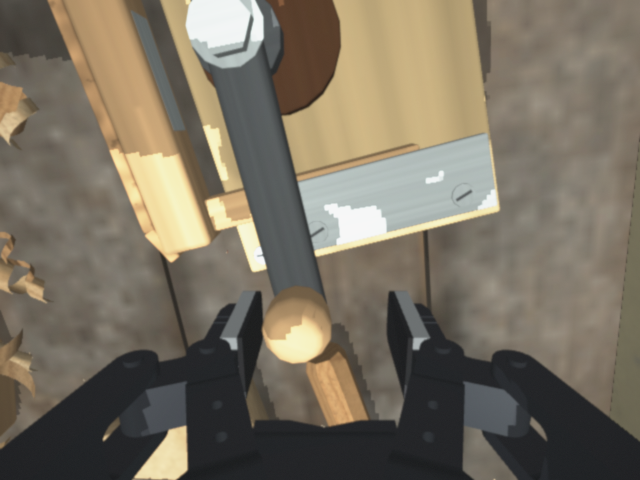

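The knob at (300,322) sits against the left finger and the lever points to -y, so the cam is at about 0.07. Next I lift, move into the bay and push the jaw back.

```bash
python3 -m inch '[[[0.4,0,4,0,5],[0.4,0,9,0,5],[-4,3,11,-8.5,2],[-9,6,11,-17,0],[-12.6,9.2,11,-25,0],[-12.6,9.2,11,-33,0],[-12.6,9.2,11,-41,0],[-12.6,9.2,11,-49,0]]]'|sed -n 1,4p && python3 -m inch '[[[0,0,0,-8.5,0],[0,0,0,-17,0],[0,0,-3,-25.5,0],[0,0,-8,-25.5,0],[0,0,-12,-25.5,0],[0,0,-15,-25.5,0],[0,0,-15.8,-25.5,0],[0,0,-15.8,-25.5,0]]]'
```

```text
clock: 6.3
ee_pos: [0.5066, 0.0503, 0.174]
orientation: [179.9, -0.1, 30.7]
ft_force: [0.2, -0.6, -0.8]
clock: 7.1
ee_pos: [0.5068, 0.0499, 0.015]
orientation: [180.0, 0.1, 5.5]
ft_force: [-0.3, -0.3, 0.5]
width: 0.0003
finger_force: 0.0
```

```bash
python3 -m inch '[[[1.5,0.1,0,0,0],[2.5,0.2,0,0,0],[3.2,0.3,0,0,0],[3.8,0.4,0,0,0],[4.2,0.4,0,0,0],[4.6,0.4,0,0,0],[4.9,0.5,0,0,0],[5.1,0.5,0,0,0]]]' && python3 -m inch '[[[0.1,0,0,0,0],[0.2,0,0,0,0],[0.2,0,0,0,0]]]'
```

```text
clock: 7.9
ee_pos: [0.5585, 0.0549, 0.015]
orientation: [180.0, 0.0, 5.6]
ft_force: [-2.2, -0.3, 2.2]
width: 0.0
finger_force: 1.3
clock: 8.2
ee_pos: [0.5601, 0.055, 0.015]
orientation: [-180.0, 0.0, 5.6]
ft_force: [-4.1, 0.7, 2.8]
width: 0.0
finger_force: 2.0
```

Force is just rising; a bit further until it firmly stops.

```bash
python3 -m inch '[[[0.1,0,0,0,0],[0.2,0,0,0,0],[0.2,0,0,0,0]]]';python3 -m inch '[[[0.1,0,0,0,0],[0.2,0,0,0,0],[0.2,0,0,0,0]]]'
```

```text
clock: 8.5
ee_pos: [0.5613, 0.0551, 0.015]
orientation: [-180.0, 0.2, 5.6]
ft_force: [-9.7, 0.3, 5.7]
width: -0.0001
finger_force: 4.7
clock: 8.8
ee_pos: [0.5624, 0.0552, 0.0149]
orientation: [-180.0, 0.3, 5.6]
ft_force: [-14.9, 1.3, 10.0]
width: 0.0002
finger_force: 7.3
```

The jaw is at its stop, with the 5 N/mm cork spring slope confirming it. I back off and go behind the panel, fingers open and side by side.

```bash
python3 -m inch '[[[-1.5,0,0,0,0],[-3.5,0,0,0,0],[-4,0,4,0,0],[-4,0,9,0,0],[-4,-4,13,8,4],[-4,-9,13,16,8],[-4,-14,13,24,8],[-4,-19,13,32,8]]]'|sed -n 1,4p && python3 -m inch '[[[0.5,-5,0,8.5,8],[1,-10,0,17,8],[1.3,-15,0,25.5,8],[1.3,-20,0,34,8],[1.3,-23.6,0,42.5,8],[1.3,-23.6,0,51,8],[1.3,-23.6,0,58,8],[1.3,-23.6,0,58,8]]]'; python3 - <<'E'
from h import *
f=np.load('fx.npz');R,t=f['R'],f['t']
s=ctrl.read_state();print(R.T@(s['ee_pos'][:2]-t)*1000)
cap('wrist','w3')
E
```

```text
clock: 9.6
ee_pos: [0.5251, -0.12, 0.1459]
orientation: [179.9, -0.1, 37.0]
ft_force: [-0.4, 0.1, -0.5]
clock: 10.4
ee_pos: [0.5377, -0.3548, 0.1448]
orientation: [180.0, 0.0, 94.6]
ft_force: [0.4, 0.3, -0.3]
width: 0.0801
finger_force: 0.0
[  76.35807193 -404.89876971]
```

View pics/w3.png

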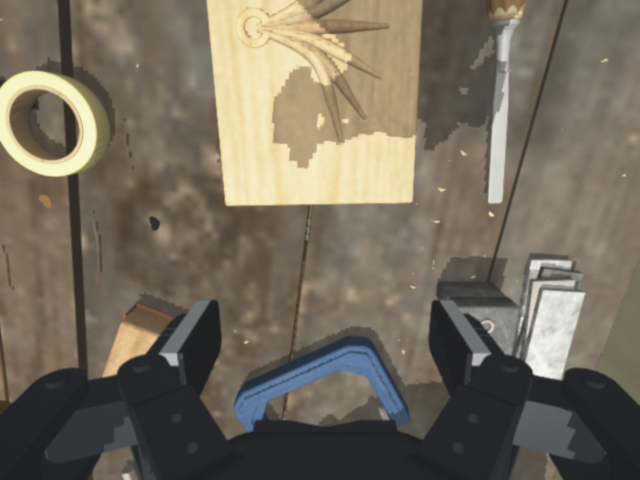

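The panel's end edge runs (226,206)–(412,203). The sanding block (135,310), blue clamp (325,345) and steel vice (480,300) lie nearby, so I check the clearance for the fingers.

```bash
python3 - <<'E'
from h import *
f=np.load('fx.npz');R,t=f['R'],f['t']
c=np.load('pics/w3.npz')
for n,u,v,z in[('pL',226,206,.026),('pR',412,203,.026),('pL up',208,0,.026),('pRup',421,0,.026),('block near',128,305,.029),('block R',180,318,.029),('clamp',358,337,.02),('clampL',240,400,.02),('vice',438,285,.03)]:
    p=pt(c,u,v,z);print(n,pt(c,u,v)[2].round(3),R.T@(p[:2]-t)*1000)
E
```

```text
pL -0.003 [  10.04838899 -387.03847703]
pR -0.004 [ 137.49201383 -386.67838251]
pL up 0.025 [  10.21573115 -262.54584119]
pRup 0.024 [ 136.46214297 -264.18895465]
block near -0.004 [ -67.37535688 -459.31577373]
block R 0.164 [ -30.5858688  -470.45212547]
clamp 0.002 [ 102.28550062 -493.74930259]
clampL 0.015 [   5.82412586 -551.14910439]
vice 0.003 [ 158.38412609 -446.10553009]
```

```bash
python3 -m inch '[[[-0.2,-1.2,0,0.8,8],[-0.2,-1.2,-4,0.8,8],[-0.2,-1.2,-8,0.8,8],[-0.2,-1.2,-11,0.8,8],[-0.2,-1.2,-13,0.8,8],[-0.2,-1.2,-14,0.8,8],[-0.2,-1.2,-14.7,0.8,8],[-0.2,-1.2,-14.7,0.8,8]]]'; python3 - <<'E'
from h import *
f=np.load('fx.npz');R,t=f['R'],f['t']
s=ctrl.read_state();p=R.T@(s['ee_pos'][:2]-t)*1000
print(p, 'to (72,-121):', R@((np.array([72,-121])-p))/10)
E
```

```text
clock: 11.25
ee_pos: [0.5358, -0.3661, -0.0019]
orientation: [180.0, 0.0, 95.4]
ft_force: [-0.2, -0.5, 0.9]
width: 0.08
finger_force: 0.0
[  73.35879367 -415.9697386 ] to (72,-121): [-2.91509366 29.35289013]
```

```bash
python3 -m inch '[[[-0.05,0.5,0,0,8],[-0.1,1.1,0,0,8],[-0.2,2,0,0,8],[-0.35,3.5,0,0,8],[-0.5,5,0,0,8],[-0.65,6.5,0,0,8],[-0.8,8,0,0,8],[-0.95,9.5,0,0,8]]]'|sed -n 2,4p && python3 -m inch '[[[-0.15,1.5,0,0,8],[-0.3,3,0,0,8],[-0.45,4.5,0,0,8],[-0.6,6,0,0,8],[-0.75,7.5,0,0,8],[-0.9,9,0,0,8],[-1,10,0,0,8],[-1.1,11,0,0,8]]]'|sed -n 2,4p; python3 -m inch '[[[-0.1,1.2,0,0,8],[-0.25,2.5,0,0,8],[-0.35,3.7,0,0,8],[-0.45,4.7,0,0,8],[-0.5,5.5,0,0,8],[-0.6,6.2,0,0,8],[-0.65,6.8,0,0,8],[-0.65,7,0,0,8]]]'; python3 - <<'E'
from h import *
f=np.load('fx.npz');R,t=f['R'],f['t']
s=ctrl.read_state();p=R.T@(s['ee_pos'][:2]-t)*1000
print(p, 'to (72,-121):', R@((np.array([72,-121])-p))/10)
cap('top','top1')
im=cv2.imread('pics/top1.png')[155:315,215:425]
cv2.imwrite('pics/crop1.png',cv2.resize(im,None,fx=3.75,fy=3.75,interpolation=cv2.INTER_CUBIC))
E
```

```text
ee_pos: [0.5265, -0.2706, -0.0009]
orientation: [179.9, 0.1, 95.4]
ft_force: [0.4, -2.5, 1.9]
ee_pos: [0.5149, -0.1602, -0.0021]
orientation: [-180.0, -0.0, 95.4]
ft_force: [1.4, -1.9, 1.2]
clock: 13.65
ee_pos: [0.5084, -0.0906, -0.0021]
orientation: [-180.0, -0.0, 95.4]
ft_force: [-0.1, -2.4, -0.1]
width: 0.0802
finger_force: 1.0
[  72.0678389  -139.08647318] to (72,-121): [-0.17720211  1.79995849]
```

View pics/crop1.png

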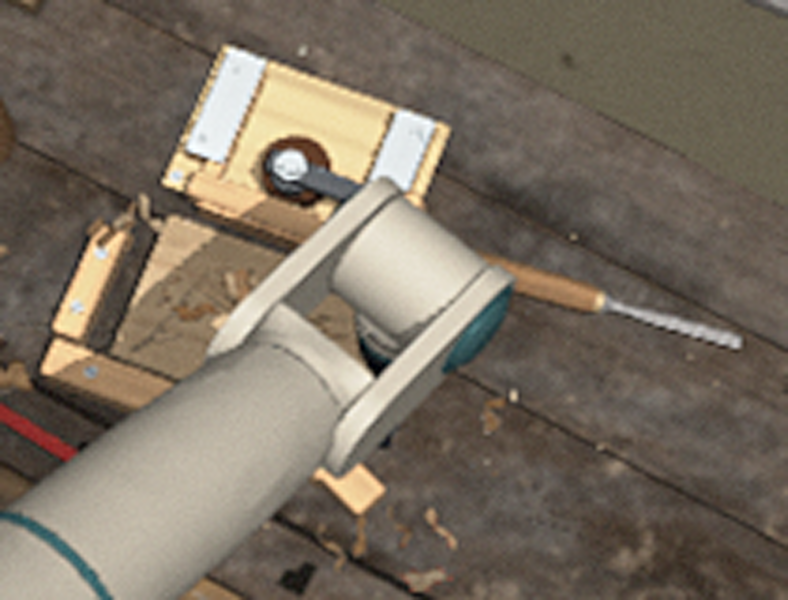

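The panel is in the bay, with its end running (168,215)–(112,345) and a gap to the stop still visible. I keep pushing gently until contact.

```bash
python3 -m inch '[[[-0.1,0.5,0,0,8],[-0.1,1,0,0,8],[-0.15,1.3,0,0,8],[-0.2,1.5,0,0,8],[-0.2,1.6,0,0,8],[-0.2,1.7,0,0,8]]]'; python3 -m inch '[[[0,0.1,0,0,8],[0,0.2,0,0,8],[0,0.2,0,0,8]]]'
```

```text
clock: 14.3
ee_pos: [0.5065, -0.0741, -0.002]
orientation: [-180.0, 0.0, 95.4]
ft_force: [0.1, -1.2, -1.1]
width: 0.0795
finger_force: 0.9
clock: 14.6
ee_pos: [0.5066, -0.072, -0.002]
orientation: [-180.0, -0.0, 95.4]
ft_force: [-0.7, -1.4, -0.9]
width: 0.0804
finger_force: 0.4
```

```bash
for i in 1 2 3; do python3 -m inch '[[[0,0.1,0,0,8],[0,0.2,0,0,8],[0,0.2,0,0,8]]]' | sed -n 2,4p; done
```

```text
ee_pos: [0.5066, -0.07, -0.0019]
orientation: [180.0, -0.0, 95.4]
ft_force: [0.1, -2.3, -1.0]
ee_pos: [0.5066, -0.068, -0.0019]
orientation: [180.0, -0.0, 95.4]
ft_force: [-0.1, -1.6, -0.4]
ee_pos: [0.5066, -0.066, -0.0019]
orientation: [180.0, -0.0, 95.4]
ft_force: [0.2, -1.2, 0.5]
```

```bash
for i in 1 2 3; do python3 -m inch '[[[0,0.1,0,0,8],[0,0.2,0,0,8],[0,0.2,0,0,8]]]' | sed -n 2,4p; done
```

```text
ee_pos: [0.5066, -0.0655, -0.0019]
orientation: [-180.0, 0.2, 95.4]
ft_force: [0.1, -8.6, -1.8]
ee_pos: [0.5066, -0.0654, -0.0018]
orientation: [-180.0, 0.4, 95.4]
ft_force: [-2.0, -17.7, -1.5]
ee_pos: [0.5066, -0.0654, -0.0016]
orientation: [-180.0, 0.6, 95.4]
ft_force: [-1.9, -26.3, -1.6]
```

```bash
python3 -m inch '[[[0,-1,0,0,8],[0,-2,0,0,8],[0,-2,3,0,8],[0,-2,8,0,6],[0,-2,13,0,5],[4,-1,16,-8,5],[8.5,1,16,-15,5],[11.7,1.6,16,-15,5]]]'|sed -n 1,4p; python3 -m inch '[[[0,0,-2,0,5],[0,0,-4,0,5],[0,0,-4,0,5]]]'; python3 - <<'E'
from h import *
cap('wrist','w4')
E
```

```text
clock: 17.2
ee_pos: [0.6261, -0.0423, 0.1599]
orientation: [179.8, -0.1, 80.3]
ft_force: [0.9, 0.9, 0.0]
clock: 17.5
ee_pos: [0.622, -0.0436, 0.1141]
orientation: [-179.6, -0.0, 80.5]
ft_force: [-0.9, 0.1, -0.8]
width: 0.0497
finger_force: 0.0
```

View pics/w4.png

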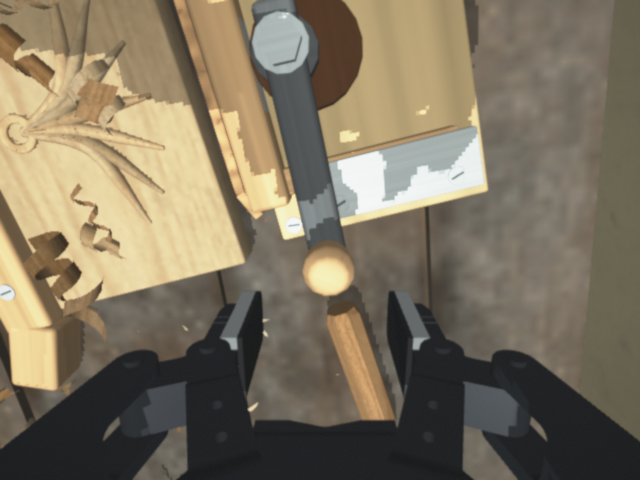

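Knob at (328,270) is centred between the fingers, and the panel is beside the jaw in the bay. I lower and swing the lever back.

```bash
python3 -m inch '[[[0,0,-3,0,5],[0,0,-4.8,0,5],[0,0,-4.8,0,3.8],[0,0,-4.8,0,3.8],[0,0,-4.8,0,3.8]]]'; python3 - <<'E'
from h import *
P=np.array([.6197,.0596]);s=ctrl.read_state()['ee_pos'][:2]
a=np.radians(np.linspace(271.3,84,25));y=np.linspace(80,-58,25)
p=P+.104*np.c_[np.cos(a),np.sin(a)];p[0]=s
for k in range(3):
  print(str([[float(v) for v in (*np.round((p[i]-p[8*k])*100,1),0,round(y[i]-y[8*k],1),3.8)] for i in range(8*k+1,8*k+9)]))
E
```

```text
clock: 18.05
ee_pos: [0.6248, -0.0443, 0.0726]
orientation: [179.8, -0.0, 80.4]
ft_force: [-0.0, -0.4, 0.5]
width: 0.0378
finger_force: 0.0
[[-1.7, 0.1, 0.0, -5.8, 3.8], [-3.1, 0.3, 0.0, -11.5, 3.8], [-4.4, 0.8, 0.0, -17.2, 3.8], [-5.7, 1.4, 0.0, -23.0, 3.8], [-6.9, 2.2, 0.0, -28.8, 3.8], [-7.9, 3.1, 0.0, -34.5, 3.8], [-8.8, 4.2, 0.0, -40.2, 3.8], [-9.6, 5.4, 0.0, -46.0, 3.8]]
[[-0.6, 1.3, 0.0, -5.8, 3.8], [-1.0, 2.6, 0.0, -11.5, 3.8], [-1.2, 4.0, 0.0, -17.2, 3.8], [-1.3, 5.4, 0.0, -23.0, 3.8], [-1.1, 6.9, 0.0, -28.8, 3.8], [-0.8, 8.2, 0.0, -34.5, 3.8], [-0.3, 9.5, 0.0, -40.2, 3.8], [0.4, 10.8, 0.0, -46.0, 3.8]]
[[0.9, 1.1, 0.0, -5.8, 3.8], [1.9, 2.1, 0.0, -11.5, 3.8], [3.0, 3.0, 0.0, -17.2, 3.8], [4.2, 3.7, 0.0, -23.0, 3.8], [5.6, 4.2, 0.0, -28.8, 3.8], [6.9, 4.5, 0.0, -34.5, 3.8], [8.3, 4.6, 0.0, -40.2, 3.8], [9.8, 4.6, 0.0, -46.0, 3.8]]
```

```bash
python3 -m inch '[[[0,0,-1,0,3.8],[-1.7,0.1,-1,-5.8,3.8],[-3.1,0.3,-1,-11.5,3.8],[-4.4,0.8,-1,-17.2,3.8],[-5.7,1.4,-1,-23,3.8],[-6.9,2.2,-1,-28.8,3.8],[-7.9,3.1,-1,-34.5,3.8],[-8.8,4.2,-1,-40.2,3.8]]]'|sed -n 2,4p; python3 -m inch '[[[-0.8,1.2,0,-5.8,3.8],[-1.4,2.5,0,-11.6,3.8],[-1.8,3.8,0,-17.3,3.8],[-2,5.2,0,-23,3.8],[-2.1,6.6,0,-28.8,3.8],[-1.9,8.1,0,-34.6,3.8],[-1.6,9.4,0,-40.3,3.8],[-1.1,10.7,0,-46,3.8]]]'
```

```text
ee_pos: [0.5355, -0.0025, 0.0604]
orientation: [179.9, -0.0, 40.0]
ft_force: [0.4, -1.5, 0.4]
clock: 19.65
ee_pos: [0.5243, 0.1049, 0.06]
orientation: [179.9, 0.1, -6.0]
ft_force: [-3.3, -2.9, 0.6]
width: 0.0382
finger_force: 1.7
```

```bash
python3 -m inch '[[[0.7,1.2,0,-5.8,3.8],[1.6,2.3,0,-11.6,3.8],[2.6,3.3,0,-17.3,3.8],[3.7,4.2,0,-23,3.8],[4.9,4.9,0,-28.8,3.8],[6.3,5.4,0,-34.5,3.8],[7.6,5.7,0,-40.2,3.8]]]'; python3 -m inch '[[[0.7,0.1,0,-5.8,3.8],[1.4,0.1,0,-11,3.8],[2.1,0.1,0,-11,3.8],[2.7,0.1,0,-11,3.8],[2.7,0.1,0,-11,3.8]]]'
```

```text
clock: 20.35
ee_pos: [0.5998, 0.1629, 0.0598]
orientation: [179.9, 0.2, -46.2]
ft_force: [-6.3, 2.4, 3.4]
width: 0.0378
finger_force: 3.3
clock: 20.85
ee_pos: [0.6274, 0.1634, 0.0597]
orientation: [180.0, 0.1, -57.0]
ft_force: [-2.7, 2.8, 1.5]
width: 0.0381
finger_force: 1.5
```

```bash
python3 -m inch '[[[0.3,0,0,0,3.8],[0.6,0,0,0,3.8],[0.9,-0.1,0,0,3.8],[0.9,-0.1,0,0,3.8]]]'
```

```text
clock: 21.25
ee_pos: [0.6298, 0.1636, 0.0587]
orientation: [179.1, 0.6, -56.9]
ft_force: [-33.8, 4.7, 13.7]
width: 0.0377
finger_force: 17.2
```

Hit the stop. I back off, open, lift away and check.

```bash
python3 -m inch '[[[-0.9,0,0,0,3.8],[-1.2,0,0,0,5],[-1.2,0,0,0,5],[-1.2,0,3,0,5],[-1.2,0,7,0,5],[-1.2,0,11,0,5],[-6,-5,14,8,5],[-11,-10,17,16,5]]]'; python3 -m inch '[[[0,-5,2,8,5],[-3,-10,4,16,5],[-6,-15,6,24,5],[-9,-20,8,32,5],[-12,-25,8,40,5],[-15,-30,8,48,5],[-15,-35,8,48,5],[-15,-40,8,48,5]]]'; python3 - <<'E'
from h import *
cap('top','top2')
im=cv2.imread('pics/top2.png')[155:315,195:405]
cv2.imwrite('pics/crop2.png',cv2.resize(im,None,fx=3.75,fy=3.75,interpolation=cv2.INTER_CUBIC))
E
```

```text
clock: 22.05
ee_pos: [0.5607, 0.0953, 0.2108]
orientation: [-179.9, -0.1, -40.6]
ft_force: [-0.7, -0.2, 1.0]
width: 0.0503
finger_force: 0.0
clock: 22.85
ee_pos: [0.4202, -0.2456, 0.2897]
orientation: [179.9, -0.1, 7.1]
ft_force: [0.9, 0.1, -0.7]
width: 0.05
finger_force: 0.0
```

View pics/crop2.png

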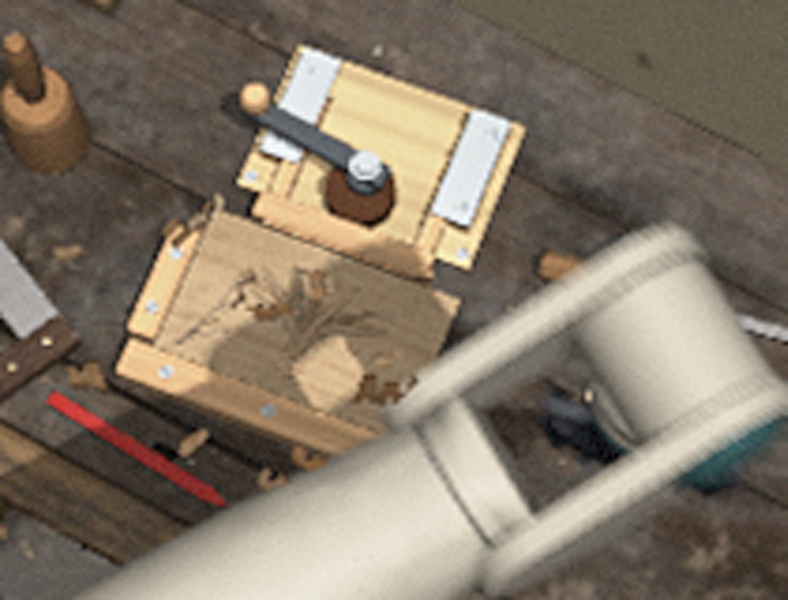

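The panel sits flush on the fence (160,345)–(390,430) and on the stop (222,210)–(160,340). The jaw is on it, the lever is fully over with the knob at (255,97), and the tools are undisturbed. I let the arm settle, then hand in.

```bash
python3 -m inch '[[[0,0,0,0,5],[0,0,0,0,5],[0,0,0,0,5],[0,0,0,0,5]]]'|tail -3; python3 -c "
from cell import ctrl
print(ctrl.close_job())"
```

```text
ft_force: [0.3, -0.1, 0.2]
width: 0.0498
finger_force: 0.0
the job is handed in; nothing more can be done
None
```

I've handed the job in: the panel is clamped in the fixture against the fence and end stop, with the lever swung over to its stop and the tools left where they were; the hand-in gave no verdict.

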